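# Refit the setting knob of the cafe's tea mill

## Task

The grind-setting knob of the white tea mill was taken off for cleaning and lies on the saucer. Put it back on the mill's D-shaped spindle: hold it on the spindle with a light push and turn it slowly until it drops fully home, then turn it so that its orange pointer points at the green mark, and let go. Be gentle with the spindle and leave everything else on the table where it is.

Things in the scene. Friction and masses are not known exactly. Their poses are not given: they have to be found in the camera images.
- mill: White tea mill, fixed, 280 x 150 mm, housing top 68 mm high, reaching 60 mm in front of the spindle axis and 220 mm behind it. Near the front a round aluminium dial plate (90 mm across, top 80 mm above the table) with the spindle. Clear hopper on the rear: 106 mm across, centre 155 mm behind the axis, top 111 mm above the table. Origin on the table below the spindle axis; z up, -x to the front.
- spindle_tip (a point): Centre of the top end of the steel spindle, on its axis, 98 mm above the table; axes as the mill's (they do not turn with the spindle). The spindle stands upright, 22 mm diameter, 18 mm tall, D-shaped: cut off by a flat 5.5 mm from the axis. It turns about its axis against friction of about 0.06 N m and stays where it is left; turn it slowly. Its angle is not measured.
- spindle_foot (a point): Point on the spindle axis on the dial plate's top face, 18 mm below the spindle's tip; axes as the mill's. Knob home: its underside on the dial plate, knob at this point. Dial plate and spindle are sprung: pushed down by more than 2 N they give 1 mm per 2 N, to a hard stop 6 mm down, and come back up. More than 20 N between knob and mill is damage; a push of 3 to 8 N is enough.
- mark (a point): Green mark (14 x 9 mm) on the dial plate just outside the knob's rim; this point is 30 mm from the spindle axis towards the mill's -x. At the start the spindle's flat faces 0.45 to 1.85 rad counterclockwise (seen from above) of the direction from the axis to this mark. The spindle's end stops: flat 0.6 rad clockwise and 2.2 rad counterclockwise of the mark.
- knob: Loose black plastic knob, about 0.12 kg, standing upright on the saucer, bore down. Hub 54 mm diameter, 24 mm tall; on it a bar grip 50 mm long (x), 16 mm thick (y), 28 mm tall (52 mm overall). Origin: centre of the underside; z up. In the underside a blind D bore, 20 mm deep, 24.4 mm diameter, with its flat 6.4 mm from the axis on the pointer's side (-x).
- knob_grip (a point): Middle of the knob's bar grip, on its axis, 44 mm above the underside (8 mm below the bar's top). Axes as the knob's; close the fingers along its y on the 16 mm thickness.
- pointer (a point): Foot of the orange pointer line at the hub's rim, at the height of the underside, 28 mm from the knob's axis towards its -x. The knob goes on only when the pointer has the direction that the spindle's flat faces, to about 0.1 rad; once home it turns the spindle with it, with a play of about 0.1 rad either way.
- saucer: White saucer with a blue spot, fixed, 192 mm diameter, rim 12 mm high; its flat inner floor is 6 mm above the table. Origin: centre of its underside. The knob stands on it.
- burr: Dark steel burr ring, loose, 42 mm diameter, 12 mm tall, flat on the saucer beside the knob. Leave it alone.
- mug: Loose terracotta mug, 82 mm wide, 85 mm tall, on a round yellow coaster. Leave it alone. Origin: centre of its underside.
- dish: Loose white bowl, 110 mm wide, 30 mm tall. Leave it alone. Origin: centre of its underside.
- cup: Loose blue cup, 72 mm wide, 70 mm tall. Leave it alone. Origin: centre of its underside.
- sugar_jar: Loose amber glass jar, 72 mm wide, 110 mm tall. Leave it alone. Origin: centre of its underside.
- tea_tin: Loose tin with a green label, 76 mm wide, 120 mm tall. Leave it alone. Origin: centre of its underside.
- spoon: Loose steel spoon, 140 mm long, lying on the table between mill and saucer. Leave it alone.
Not all that is in view belongs to the job. What is shaped like the knob but yellow is not meant.

How it is judged:
By the outcome, as a careful person would: the job done as asked, in the order asked, and still so for the second after the job is handed in, with the robot touching nothing.
It also fails if it takes over 67 s, if anything falls off the work surface, if the arm or the gripper's body presses on something with over 40 N, if the wrist force passes 120 N, or if a joint passes its speed limit or range.

## Robot

A 6-joint arm with a two-finger parallel gripper is mounted at the origin on the work surface. World frame = base frame: x ahead of the robot, y to its left, z up, the work surface at z = 0. Lengths are in m, angles in rad, forces in N, time in s.
With the tool pointing down it reaches from about 0.225 to 0.875 m from the base axis. Payload 3.4 kg.
Tool frame: the origin (TCP) lies at the centre of the arm's flange, where the gripper is bolted on; the fingertips stand manip.tcp_to_tips ahead of it and the grasp point (between the pads) lies 155 mm ahead of it (manip.tcp_to_tips is the distance from the TCP to the fingertips, in m); z points along the fingers, y is the line along which they close (so a half turn about z gives the same grasp; the last joint's range is limited). The gripper opens to 85 mm and grips with 20 to 120 N. Pads are 22 mm wide; open, the fingers measure 114 mm over their backs; the gripper's body (76 mm by 85 mm) begins 54 mm behind the grasp point. The pads swing forward as they close: fully open they stand 13 mm farther back than shut.
Start: joints at [1.189, 0.276, 1.505, -0, 1.361, -0.121], TCP at [0.148, 0.556, 0.405] pointing down, gripper open.
Joint ranges: [-2.89, 2.89], [-0.75, 2.08], [0.22, 2.7], [-1.18, 4.32], [0.11, 2.71], [-2.7, 2.7]. Speed limits (rad/s): [2.57, 2.57, 3.14, 3.14, 3.14, 3.14].

## Interface

Orientations are given as a unit quaternion [w, x, y, z].
In Python, from rig import sensors, imaging, manip gives the robot as it stands. The module is installed in compiled form; this text tells all that it offers.
- The arm moves only by the tool jog_arm, never from a script. Its argument "plan" is a list of rows, each an object of numbers: "dx", "dy", "dz": the shift along the tool's x, y, z in mm; "ax", "ay", "az": the turn, a rotation vector about the tool's x, y, z in units of 6 degrees (1.0 is 6 degrees); "grip": the closure, from 0 (fully open) to 1 (shut). A call has 1 to 20 rows; each row shifts and turns the commanded pose from where the row before left it, along the tool's axes as they then stand; what a row does not reach is not made up. A row lasts 1/12 s, in which the tool goes at most 41.7 mm and 7.16 degrees, less where a joint would pass 70% of its speed; a pose out of reach is approached as far as the arm can. A call is refused whole if a number of a shift passes 41.7 or a number of a turn 1, either way. A call with a gripper value outside its range is refused whole. The fingers move at their own pace and stop on an object; "grip_force" is the grip in N (left out, the last holds). Time passes only in rows, so rows that do not move let the fingers close. It gives the time, the measured TCP pose, the force, the opening and the grip force at its end, in the units of the state.
- sensors.get_state(): the state, without advancing time (a new reading comes with each control period).
- imaging.get_image(name): name is "scene" or "top"; returns a dict with "image" (420x560x3 uint8, red, green, blue), "K" (3x3 intrinsics, pixels), "extrinsics" (4x4, takes a point from world to camera coordinates). Camera axes: x right, y up, looking along -z (the intrinsics and any distortion apply to the point x, -y, -z); pixel columns grow to the right and rows downward; lengths in m; the calibration is good to about 2 mm. A picture is of the moment at which its call begins. There is no depth.
- manip.sign_off(): hands the job in; it is judged then, once.
The state is a dict: "clock": time; "qpos": joint angles; "qd": joint speeds; "effort": joint torques, N m; "position": TCP position; "ee_rot": TCP orientation; "contact_force": force on the tool from outside, world axes, zero at the start; "moment": the same for the moment, N m; "width": finger opening in m; "gripper_force": force on a finger pad.
Only numpy, scipy, OpenCV 4.12 (cv2) and the standard library are available. Lean on these libraries where they do the work, as an engineer would, in place of code of your own. Each camera call takes 0.05 s, during which the arm holds its last target. There are 200 camera calls.

## Working session

There is one attempt and no reset: what is moved stays moved. The work goes in short steps, Python scripts to look and compute and a tool call to move; the robot and the scene stay as the last step left them, time stands still between calls to the robot, and variables do not carry over. Pictures are saved under pics/ and viewed, at most 10 in all, crops included, and the job is handed in when it is done.

Besides the shell and the picture viewer there is one more tool, called after "Emit:" by a JSON object that holds its "fn" and its "kwargs", one argument or row to a line. jog_arm: Moves the arm, as the interface text tells. Its arguments: {"type":"object","properties":{"plan":{"type":"array"},"grip_force":{"type":"number"}},"required":["plan"]}

```bash
mkdir -p pics
cat > h.py <<'E'
import numpy as np, cv2, sys
from rig import sensors, imaging, manip
def shot(n):
    d=imaging.get_image(n); return d["image"],np.array(d["K"]),np.array(d["extrinsics"]),d
def ray(K,E,u,v):
    R,t=E[:3,:3],E[:3,3]; c=-R.T@t
    d=np.linalg.inv(K)@np.array([u,v,1.]); d=R.T@np.array([d[0],-d[1],-d[2]]); return c,d
def onplane(K,E,u,v,z):
    c,d=ray(K,E,u,v); return c+d*(z-c[2])/d[2]
def proj(K,E,p):
    q=E[:3,:3]@np.array(p)+E[:3,3]; q=K@np.array([q[0],-q[1],-q[2]]); return q[:2]/q[2]
E
python3 - <<'E'
from h import *
np.set_printoptions(precision=4,suppress=True)
for n in("scene","top"):
    im,K,E,d=shot(n); cv2.imwrite(f"pics/{n}0.png",im[:,:,::-1]); np.savez(f"pics/{n}0.npz",im=im,K=K,E=E); print(n,d.keys(),K,E)
print(sensors.get_state(),manip.tcp_to_tips)
E
```

```text
scene dict_keys(['image', 'K', 'extrinsics']) [[379.9428   0.     276.6371]
 [  0.     379.9428 209.5488]
 [  0.       0.       1.    ]] [[-0.3349  0.9421 -0.016   0.1701]
 [-0.7228 -0.2459  0.6459  0.316 ]
 [ 0.6045  0.2279  0.7633 -1.3721]
 [ 0.      0.      0.      1.    ]]
top dict_keys(['image', 'K', 'extrinsics']) [[476.7652   0.     276.5791]
 [  0.     476.7652 199.7826]
 [  0.       0.       1.    ]] [[-0.017  -0.9997  0.016  -0.007 ]
 [ 0.9982 -0.0161  0.0586 -0.5136]
 [-0.0583  0.017   0.9982 -1.5545]
 [ 0.      0.      0.      1.    ]]
{'clock': 0.1, 'qpos': array([ 1.189 ,  0.2766,  1.506 , -0.    ,  1.3607, -0.121 ]), 'qd': array([ 0.0002, -0.002 , -0.0037, -0.0018,  0.0001, -0.0004]), 'effort': array([  0.0009, -41.7704, -24.6403,  -0.0001,   0.0059,  -0.    ]), 'position': array([0.1482, 0.5554, 0.4039]), 'ee_rot': array([-0.0002,  0.13  ,  0.9915, -0.0008]), 'contact_force': array([-0.6817,  0.039 ,  0.0461]), 'moment': array([0.0367, 0.0298, 0.0172]), 'gripper_force': 0.0, 'width': 0.0853312886054748} 0.1734
```

View pics/top0.png

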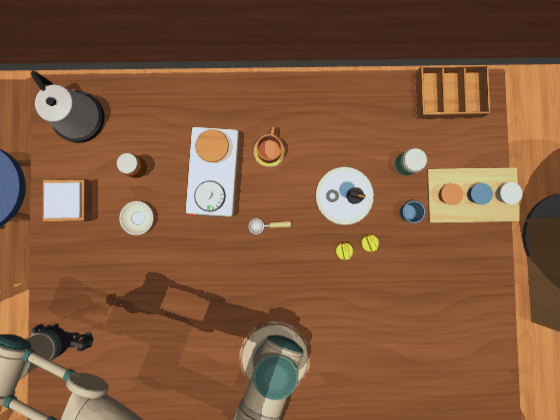

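View pics/scene0.png

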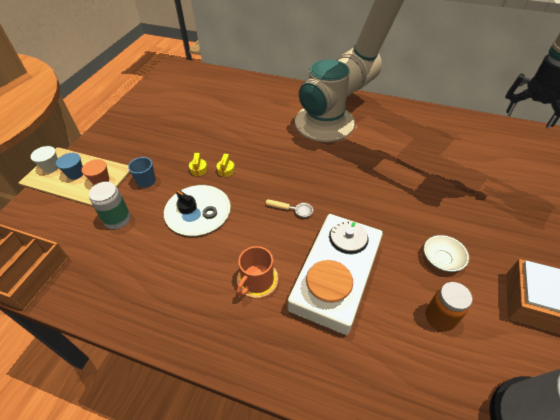

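Top view: the black knob is at about (356,195) on the saucer (345,195), with the burr at (332,196). The mill's dial is at about (210,196) and the hopper at (212,146). The knob candidates are black (356,195), yellow (344,251) and yellow (370,243). The black one on the saucer is the one meant, because it is black and lies on the saucer. I'll confirm that in a crop.

Run:
```python
import cv2,numpy as np
t=cv2.imread("pics/top0.png");s=cv2.imread("pics/scene0.png")
f=lambda im,u,v,r: cv2.resize(im[v-r:v+r,u-r:u+r],(400,300) if 0 else (300,300),interpolation=cv2.INTER_CUBIC)
a=np.hstack([f(t,352,194,20),f(t,210,196,20)]);b=np.hstack([f(s,190,203,25),f(s,349,236,25)])
cv2.imwrite("pics/crop0.png",np.vstack([a,b]))
```

```text
(no output)
```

View pics/crop0.png

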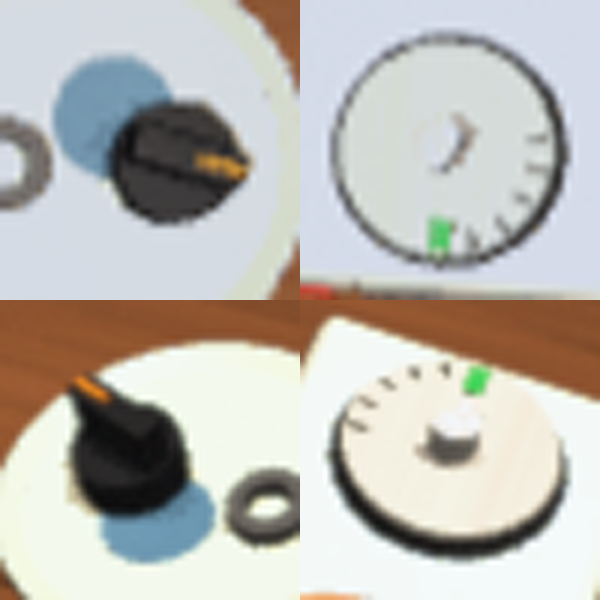

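The crop shows the black knob with its orange pointer, lying next to the blue spot (hub at about (354,195) in the top view). It is the one meant. On the dial, the green mark is at about (209,206), and the spindle's flat faces lower right in the top view. Next I'll measure.

```bash
cat > meas.py <<'E'
from h import *
np.set_printoptions(precision=4,suppress=True)
def blob(im,box,fn,up=6):
    u0,v0,u1,v1=box; c=cv2.resize(im[v0:v1,u0:u1],None,fx=up,fy=up,interpolation=cv2.INTER_CUBIC)
    m=fn(cv2.cvtColor(c,cv2.COLOR_RGB2HSV).astype(int)).astype(np.uint8)
    cs,_=cv2.findContours(m,cv2.RETR_EXTERNAL,cv2.CHAIN_APPROX_NONE); k=max(cs,key=cv2.contourArea)
    return (k[:,0,:]+.5)/up-.5+np.array([u0,v0]), m
def pts(m,box,up=6):
    v,u=np.nonzero(m); return np.c_[u,v]/up+np.array(box[:2])+(.5/up-.5)
def W(K,E,P,z): return np.array([onplane(K,E,u,v,z)[:2] for u,v in P])
def tri(rs):
    A=0;b=0
    for c,d in rs:
        d=d/np.linalg.norm(d);M=np.eye(3)-np.outer(d,d);A=A+M;b=b+M@c
    return np.linalg.solve(A,b)
orange=lambda h:(h[...,0]>8)&(h[...,0]<25)&(h[...,1]>130)&(h[...,2]>110)
green=lambda h:(h[...,0]>45)&(h[...,0]<80)&(h[...,1]>90)&(h[...,2]>80)
E
python3 - <<'E'
from meas import *
D={n:np.load(f"pics/{n}0.npz") for n in("top","scene")}
B={"top":dict(o=(338,180,370,210),g=(195,180,225,212),k=(340,180,368,212),mill=(180,120,245,222)),
   "scene":dict(o=(178,188,202,212),g=(325,212,372,255),k=(172,185,202,218),mill=(285,210,390,335))}
R={}
for n,d in D.items():
    im,K,E=d["im"],d["K"],d["E"]
    c,m=blob(im,B[n]["o"],orange); p=pts(m,B[n]["o"]); w=W(K,E,p,.058); mu=w.mean(0); _,s,v=np.linalg.svd(w-mu,full_matrices=False)
    print(n,"orange px",p.mean(0),"w@.058",mu,"dir",v[0],"len",np.ptp((w-mu)@v[0])); R[n,'o']=ray(K,E,*p.mean(0))
    c,m=blob(im,B[n]["g"],green); p=pts(m,B[n]["g"]);print(" green",W(K,E,p,.08).mean(0)); R[n,'g']=ray(K,E,*p.mean(0))
    c,m=blob(im,B[n]["k"],lambda h:(h[...,2]<95)); 
    w=W(K,E,c,.030);print(" black minEncl@.03",cv2.minEnclosingCircle((w*1000).astype(np.float32)),"px bbox",c.min(0),c.max(0))
    c,m=blob(im,B[n]["mill"],lambda h:(h[...,1]<60)&(h[...,2]>150)); w=W(K,E,c,.068); print(" mill rect@.068",cv2.minAreaRect((w*1000).astype(np.float32)))
    c,m=blob(im,B[n]["g"],lambda h:(h[...,2]<120))
    # dark rim of the plate
    h=cv2.convexHull(c.astype(np.float32)); w=W(K,E,h[:,0],.076); print(" rim",cv2.minEnclosingCircle((w*1000).astype(np.float32)))
for k in 'og': print(k,tri([R["top",k],R["scene",k]]))
E
```

```text
top orange px [361.1237 195.6028] w@.058 [ 0.52   -0.2866] dir [-0.3043 -0.9526] len 0.02111297341468331
 green [0.4907 0.201 ]
 black minEncl@.03 ((522.734130859375, -272.4535217285156), 30.011028289794922) px bbox [346.0833 187.4167] [364.25   203.0833]
 mill rect@.068 ((605.3783569335938, 191.25283813476562), (148.8039093017578, 279.8265380859375), 85.19487762451172)
 rim ((521.6173095703125, 178.83209228515625), 43.621490478515625)
scene orange px [179.7789 190.7554] w@.058 [ 0.5136 -0.2902] dir [0.7655 0.6434] len 0.031398167889837625
 green [0.4907 0.2017]
 black minEncl@.03 ((528.2408447265625, -276.56524658203125), 47.9783935546875) px bbox [176.0833 192.0833] [195.75   213.5833]
 mill rect@.068 ((610.5769653320312, 192.79270935058594), (148.68907165527344, 279.5669250488281), 85.21959686279297)
 rim ((534.2173461914062, 199.2500762939453), 48.20974349975586)
o [ 0.5195 -0.2851  0.0657]
g [0.4906 0.2014 0.0797]
```

Run:
```python
from meas import *
from scipy.optimize import least_squares
D={n:np.load(f"pics/{n}0.npz") for n in("top","scene")}
B={"top":dict(o=(338,180,370,210),k=(340,180,370,212),d=(195,180,225,212)),"scene":dict(o=(165,180,202,212),k=(165,180,202,218),d=(325,212,372,255))}
R=[]
def circ(w,r):
    return least_squares(lambda x:np.hypot(*(w-x).T)-r,w.mean(0),loss='soft_l1',f_scale=.0005)
for n,d in D.items():
    im,K,E=d["im"],d["K"],d["E"]; cam=(-E[:3,:3].T@E[:3,3]); print(n,"cam",cam)
    c,m=blob(im,B[n]["o"],orange); p=pts(m,B[n]["o"]); R.append(ray(K,E,*p.mean(0)))
    q=p.mean(0)+(p-p.mean(0))@np.linalg.svd(p-p.mean(0),full_matrices=False)[2][0][:,None]*np.linalg.svd(p-p.mean(0),full_matrices=False)[2][0]
    print(" orange",p.mean(0),p.min(0),p.max(0)); R[-1]=(R[-1],W(K,E,q[[np.argmin(q[:,0]),np.argmax(q[:,0])]],.058)); print(R[-1][1])
    c,m=blob(im,B[n]["k"],lambda h:(h[...,2]<105)&(h[...,1]<110))
    w=W(K,E,c,.006); c0=np.array([.523,-.275]); t=cam[:2]-c0; t/=np.linalg.norm(t)
    for i in range(5):
        s=w[((w-c0)@t)>.008]; f=circ(s,.027); c0=f.x
    print(" hub foot fit",c0,"rms",np.sqrt(np.mean((np.hypot(*(s-c0).T)-.027)**2)),len(s))
    # plate: top face bright region, pts on near side of top edge at .080
    c,m=blob(im,B[n]["d"],lambda h:(h[...,2]<150)&(h[...,1]<100)); 
    p=pts(m,B[n]["d"]); w=W(K,E,p,.080); c0=np.array([.5255,.1985])
    a=np.arctan2(*(w-c0).T[::-1]); r=np.hypot(*(w-c0).T); L=[]
    for k in np.arange(-np.pi,np.pi,.1):
        s=(abs(a-k)<.05)&(r>.035)&(r<.052)
        if s.sum()>3: 
            rr=r[s].min(); L.append(c0+rr*np.array([np.cos(k),np.sin(k)]))
    L=np.array(L); g=least_squares(lambda x:np.hypot(*(L-x[:2]).T)-x[2],[*c0,.045],loss='soft_l1',f_scale=.0005); print(" plate",g.x,len(L))
    c,m=blob(im,B[n]["d"],lambda h:(h[...,2]>238)|0)
    print(" spindle?",W(K,E,pts(m,B[n]["d"]),.098).mean(0),m.sum())
print(tri([r[0] for r in R]))
```

```text
top cam [0.4219 0.0112 1.5819]
 orange [361.1237 195.6028] [357.9167 194.25  ] [364.0833 197.25  ]
[[ 0.5233 -0.2764]
 [ 0.5169 -0.2965]]
 hub foot fit [ 0.5253 -0.2739] rms 0.0005008484214087906 111
 plate [0.5271 0.1984 0.045 ] 59
 spindle? [0.5295 0.201 ] 152
scene cam [1.1148 0.2301 0.8459]
 orange [177.4588 186.4587] [164.5833 179.5833] [201.4167 204.0833]
[[ 0.5374 -0.3391]
 [ 0.4485 -0.2561]]
 hub foot fit [ 0.5236 -0.2729] rms 0.0003925046907860355 115
 plate [0.5287 0.1992 0.0448] 35
 spindle? [0.5462 0.1952] 41081
[ 0.5199 -0.2843  0.0839]
```

Estimates so far:

| Item | Value |
|---|---|
| Knob position | (0.5245, -0.2735) |
| Pointer azimuth | about -107.7° |
| Spindle axis | about (0.5265, 0.1985) |
| Mark azimuth | 175.2° |

I'll turn the tool first, then travel over to the knob.

Create go.py:
```python
# usage: go.py x y z az(deg of tool y)   -> tool-frame shift after the turn, and the turn in units
from h import *
from scipy.spatial.transform import Rotation as R
s=sensors.get_state(); w,x,y,z=s["ee_rot"]; M=R.from_quat([x,y,z,w]).as_matrix()
p=s["position"]; az=np.degrees(np.arctan2(M[1,1],M[0,1]))
print("clk %.2f pos %s az %.2f tilt %s w %.4f gf %.1f F %s M %s q6 %.2f"%(s["clock"],(p*1000).round(1),az,M[:2,2].round(4),s["width"],s["gripper_force"],s["contact_force"].round(2),s["moment"].round(3),s["qpos"][5]))
if len(sys.argv)>1:
    t=np.array(sys.argv[1:4],float); a=float(sys.argv[4]) if len(sys.argv)>4 else az
    d=(az-a+180)%360-180; c,n=np.cos(np.radians(a)),np.sin(np.radians(a))
    D=(t-p)*1000; print("az units %.2f  dx %.1f dy %.1f dz %.1f"%(d/6,D[:2]@[-n,c],D[:2]@[c,n],-D[2]))
```

```text
(no output)
```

Emit:
{"fn": "jog_arm", "kwargs": {
  "plan": [
    {"az":0.966},
    {"az":0.966},
    {"az":0.966},
    {"az":0.966},
    {"az":0.966},
    {"az":0.966},
    {"az":0.966},
    {"az":0.966},
    {"az":0.966},
    {"az":0.966},
    {"az":0.966},
    {"az":0.966},
    {"az":0.966},
    {"az":0.966},
    {"az":0.966},
    {"az":0.966},
    {"az":0},
    {"az":0}
  ],
  "grip_force": 40
}}

```text
$.plan[0]: bad value
```

```bash
python3 go.py 0.5245 -0.2735 0.30 -17.7
```

```text
clk 0.10 pos [148.2 555.4 403.9] az 75.06 tilt [-0.0006 -0.0016] w 0.0853 gf 0.0 F [-0.68  0.04  0.05] M [0.037 0.03  0.017] q6 -0.12
az units 15.46  dx -675.2 dy 610.5 dz 103.9
```

Emit:
{"fn": "jog_arm", "kwargs": {
  "plan": [
    {"dx":0,"dy":0,"dz":0,"ax":0,"ay":0,"az":0.966,"grip":0},
    {"dx":0,"dy":0,"dz":0,"ax":0,"ay":0,"az":0.966,"grip":0},
    {"dx":0,"dy":0,"dz":0,"ax":0,"ay":0,"az":0.966,"grip":0},
    {"dx":0,"dy":0,"dz":0,"ax":0,"ay":0,"az":0.966,"grip":0},
    {"dx":0,"dy":0,"dz":0,"ax":0,"ay":0,"az":0.966,"grip":0},
    {"dx":0,"dy":0,"dz":0,"ax":0,"ay":0,"az":0.966,"grip":0},
    {"dx":0,"dy":0,"dz":0,"ax":0,"ay":0,"az":0.966,"grip":0},
    {"dx":0,"dy":0,"dz":0,"ax":0,"ay":0,"az":0.966,"grip":0},
    {"dx":0,"dy":0,"dz":0,"ax":0,"ay":0,"az":0.966,"grip":0},
    {"dx":0,"dy":0,"dz":0,"ax":0,"ay":0,"az":0.966,"grip":0},
    {"dx":0,"dy":0,"dz":0,"ax":0,"ay":0,"az":0.966,"grip":0},
    {"dx":0,"dy":0,"dz":0,"ax":0,"ay":0,"az":0.966,"grip":0},
    {"dx":0,"dy":0,"dz":0,"ax":0,"ay":0,"az":0.966,"grip":0},
    {"dx":0,"dy":0,"dz":0,"ax":0,"ay":0,"az":0.966,"grip":0},
    {"dx":0,"dy":0,"dz":0,"ax":0,"ay":0,"az":0.966,"grip":0},
    {"dx":0,"dy":0,"dz":0,"ax":0,"ay":0,"az":0.966,"grip":0}
  ],
  "grip_force": 40
}}

```text
clock: 1.43
position: [0.1482, 0.5554, 0.4042]
ee_rot: [0.0, 0.809, 0.588, -0.0]
contact_force: [0.5, 0.1, 0.8]
width: 0.0853
gripper_force: 0.0
```

Emit:
{"fn": "jog_arm", "kwargs": {
  "plan": [
    {"dx":-29,"dy":26,"dz":0,"ax":0,"ay":0,"az":0,"grip":0},
    {"dx":-29,"dy":26,"dz":0,"ax":0,"ay":0,"az":0,"grip":0},
    {"dx":-29,"dy":26,"dz":0,"ax":0,"ay":0,"az":0,"grip":0},
    {"dx":-29,"dy":26,"dz":0,"ax":0,"ay":0,"az":0,"grip":0},
    {"dx":-29,"dy":26,"dz":0,"ax":0,"ay":0,"az":0,"grip":0},
    {"dx":-29,"dy":26,"dz":0,"ax":0,"ay":0,"az":0,"grip":0},
    {"dx":-29,"dy":26,"dz":0,"ax":0,"ay":0,"az":0,"grip":0},
    {"dx":-29,"dy":26,"dz":0,"ax":0,"ay":0,"az":0,"grip":0},
    {"dx":-29,"dy":26,"dz":0,"ax":0,"ay":0,"az":0,"grip":0},
    {"dx":-29,"dy":26,"dz":0,"ax":0,"ay":0,"az":0,"grip":0},
    {"dx":-29,"dy":26,"dz":0,"ax":0,"ay":0,"az":0,"grip":0},
    {"dx":-29,"dy":26,"dz":0,"ax":0,"ay":0,"az":0,"grip":0},
    {"dx":-29,"dy":26,"dz":0,"ax":0,"ay":0,"az":0,"grip":0},
    {"dx":-29,"dy":26,"dz":0,"ax":0,"ay":0,"az":0,"grip":0},
    {"dx":-29,"dy":26,"dz":0,"ax":0,"ay":0,"az":0,"grip":0},
    {"dx":-29,"dy":26,"dz":0,"ax":0,"ay":0,"az":0,"grip":0},
    {"dx":-29,"dy":26,"dz":0,"ax":0,"ay":0,"az":0,"grip":0},
    {"dx":-29,"dy":26,"dz":0,"ax":0,"ay":0,"az":0,"grip":0},
    {"dx":0,"dy":0,"dz":0,"ax":0,"ay":0,"az":0,"grip":0},
    {"dx":0,"dy":0,"dz":0,"ax":0,"ay":0,"az":0,"grip":0}
  ]
}}

```text
clock: 3.1
position: [0.4362, -0.0856, 0.404]
ee_rot: [-0.001, 0.808, 0.589, -0.0]
contact_force: [0.7, 0.3, -0.0]
width: 0.0854
gripper_force: 0.0
```

```bash
python3 go.py 0.5245 -0.2735 0.30 -17.7
python3 - <<'E'
from h import *
im,K,E,d=shot("top"); cv2.imwrite("pics/t1.png",im[:,:,::-1]); np.savez("pics/top1.npz",im=im,K=K,E=E)
# spindle close-up now the arm is away: 12x of both views
s=cv2.imread("pics/scene0.png"); t=im[:,:,::-1]
f=lambda im,u,v,r: cv2.resize(im[v-r:v+r,u-r:u+r],(400,400),interpolation=cv2.INTER_CUBIC)
cv2.imwrite("pics/crop1.png",np.hstack([f(t,210,196,10),f(s,350,234,10)]))
E
```

```text
clk 3.10 pos [436.2 -85.6 404. ] az -17.90 tilt [-0.0014  0.0007] w 0.0854 gf 0.0 F [ 0.7   0.3  -0.02] M [ 0.056 -0.032  0.006] q6 -0.04
az units -0.03  dx -152.1 dy 141.3 dz 104.0
```

View pics/crop1.png

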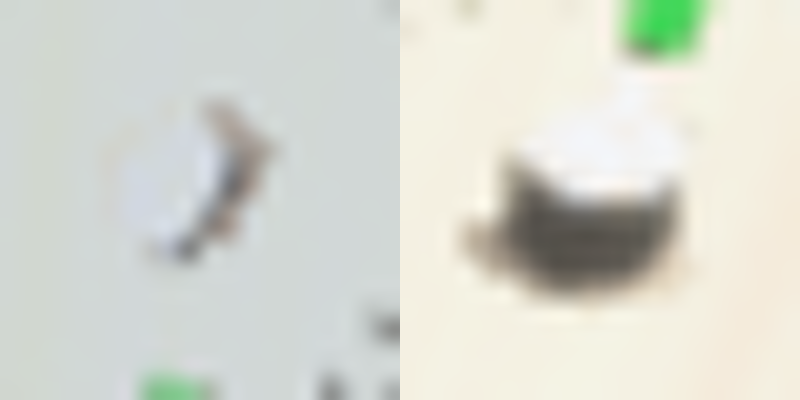

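The crop shows the spindle's bright top at (206,195) in the top view. Its flat faces lower right, roughly 1.1 rad CCW of the mark. Now the approach to the knob.

Emit:
{"fn": "jog_arm", "kwargs": {
  "plan": [
    {"dx":-26,"dy":24,"dz":10,"ax":0,"ay":0,"az":-0.03,"grip":0},
    {"dx":-26,"dy":24,"dz":10,"ax":0,"ay":0,"az":0,"grip":0},
    {"dx":-26,"dy":24,"dz":10,"ax":0,"ay":0,"az":0,"grip":0},
    {"dx":-26,"dy":24,"dz":10,"ax":0,"ay":0,"az":0,"grip":0},
    {"dx":-26,"dy":24,"dz":30,"ax":0,"ay":0,"az":0,"grip":0},
    {"dx":-22,"dy":21.3,"dz":34,"ax":0,"ay":0,"az":0,"grip":0},
    {"dx":0,"dy":0,"dz":0,"ax":0,"ay":0,"az":0,"grip":0},
    {"dx":0,"dy":0,"dz":0,"ax":0,"ay":0,"az":0,"grip":0}
  ]
}}

```text
clock: 3.82
position: [0.5216, -0.2646, 0.3042]
ee_rot: [-0.003, 0.806, 0.591, -0.001]
contact_force: [0.5, -0.1, 0.3]
width: 0.0855
gripper_force: 0.0
```

```bash
python3 go.py 0.5245 -0.2735 0.206 -17.7
```

```text
clk 3.82 pos [ 521.6 -264.6  304.2] az -17.48 tilt [-0.0051  0.0042] w 0.0855 gf 0.0 F [ 0.45 -0.1   0.29] M [-0.017  0.043 -0.004] q6 -0.28
az units 0.04  dx -7.6 dy 5.5 dz 98.2
```

Emit:
{"fn": "jog_arm", "kwargs": {
  "plan": [
    {"dx":0,"dy":0,"dz":20,"ax":0,"ay":0,"az":0,"grip":0},
    {"dx":0,"dy":0,"dz":20,"ax":0,"ay":0,"az":0,"grip":0},
    {"dx":0,"dy":0,"dz":0,"ax":0,"ay":0,"az":0,"grip":0},
    {"dx":0,"dy":0,"dz":0,"ax":0,"ay":0,"az":0,"grip":0},
    {"dx":0,"dy":0,"dz":0,"ax":0,"ay":0,"az":0,"grip":0}
  ]
}}

```text
clock: 4.23
position: [0.5222, -0.2646, 0.2688]
ee_rot: [0.001, 0.806, 0.592, 0.001]
contact_force: [0.1, -0.8, 0.2]
width: 0.0854
gripper_force: 0.0
```

```bash
python3 go.py 0.5245 -0.2735 0.206 -17.7
```

```text
clk 4.23 pos [ 522.2 -264.6  268.8] az -17.41 tilt [ 0.0022 -0.0011] w 0.0854 gf 0.0 F [ 0.05 -0.78  0.19] M [ 0.003  0.005 -0.016] q6 -0.28
az units 0.05  dx -7.8 dy 5.0 dz 62.8
```

Emit:
{"fn": "jog_arm", "kwargs": {
  "plan": [
    {"dx":-7.8,"dy":5,"dz":12,"ax":0,"ay":0,"az":0.05,"grip":0},
    {"dx":0,"dy":0,"dz":15,"ax":0,"ay":0,"az":0,"grip":0},
    {"dx":0,"dy":0,"dz":15,"ax":0,"ay":0,"az":0,"grip":0},
    {"dx":0,"dy":0,"dz":10,"ax":0,"ay":0,"az":0,"grip":0},
    {"dx":0,"dy":0,"dz":5,"ax":0,"ay":0,"az":0,"grip":0},
    {"dx":0,"dy":0,"dz":0,"ax":0,"ay":0,"az":0,"grip":0},
    {"dx":0,"dy":0,"dz":0,"ax":0,"ay":0,"az":0,"grip":0},
    {"dx":0,"dy":0,"dz":0,"ax":0,"ay":0,"az":0,"grip":0}
  ]
}}

```text
clock: 4.9
position: [0.5247, -0.2749, 0.2105]
ee_rot: [0.001, 0.808, 0.589, 0.0]
contact_force: [-0.0, -0.0, -0.4]
width: 0.0855
gripper_force: 0.0
```

```bash
python3 go.py 0.5245 -0.2735 0.206 -17.7
python3 - <<'E'
from h import *
im,K,E,d=shot("scene"); t,_,_,_=shot("top")
f=lambda im,u,v,r: cv2.resize(im[v-r:v+r,u-r:u+r],(400,400),interpolation=cv2.INTER_CUBIC)[:,:,::-1]
cv2.imwrite("pics/crop2.png",np.hstack([f(im,187,195,35),f(t,354,195,35)]))
E
```

```text
clk 4.90 pos [ 524.7 -274.9  210.5] az -17.80 tilt [ 0.0014 -0.0008] w 0.0855 gf 0.0 F [-0.02 -0.02 -0.4 ] M [0.032 0.049 0.005] q6 -0.29
az units -0.02  dx 1.3 dy -0.6 dz 4.5
```

View pics/crop2.png

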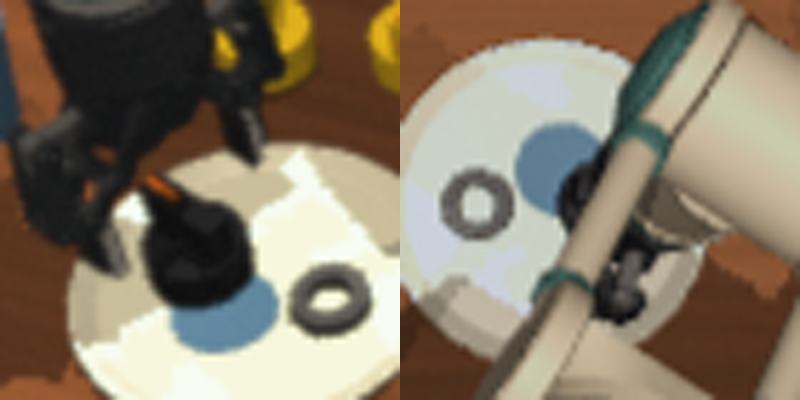

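The scene crop shows the fingers on either side of the bar, and the pose fits the grasp. I'll go down the last 4.5 mm and close.

Emit:
{"fn": "jog_arm", "kwargs": {
  "plan": [
    {"dx":1.2,"dy":-0.6,"dz":4.5,"ax":0,"ay":0,"az":0,"grip":0},
    {"dx":0,"dy":0,"dz":0,"ax":0,"ay":0,"az":0,"grip":0},
    {"dx":0,"dy":0,"dz":0,"ax":0,"ay":0,"az":0,"grip":0.3},
    {"dx":0,"dy":0,"dz":0,"ax":0,"ay":0,"az":0,"grip":0.5},
    {"dx":0,"dy":0,"dz":0,"ax":0,"ay":0,"az":0,"grip":0.6},
    {"dx":0,"dy":0,"dz":0,"ax":0,"ay":0,"az":0,"grip":0.7},
    {"dx":0,"dy":0,"dz":0,"ax":0,"ay":0,"az":0,"grip":0.75},
    {"dx":0,"dy":0,"dz":0,"ax":0,"ay":0,"az":0,"grip":0.8},
    {"dx":0,"dy":0,"dz":0,"ax":0,"ay":0,"az":0,"grip":0.85},
    {"dx":0,"dy":0,"dz":0,"ax":0,"ay":0,"az":0,"grip":0.9},
    {"dx":0,"dy":0,"dz":0,"ax":0,"ay":0,"az":0,"grip":1},
    {"dx":0,"dy":0,"dz":0,"ax":0,"ay":0,"az":0,"grip":1},
    {"dx":0,"dy":0,"dz":0,"ax":0,"ay":0,"az":0,"grip":1}
  ],
  "grip_force": 40
}}

```text
clock: 6.08
position: [0.5242, -0.2734, 0.2054]
ee_rot: [0.0, 0.808, 0.589, 0.0]
contact_force: [-0.1, -0.1, 0.8]
width: 0.0155
gripper_force: 39.2
```

```bash
python3 go.py 0.5245 -0.2735 0.26 -17.7
```

```text
clk 6.08 pos [ 524.2 -273.4  205.4] az -17.80 tilt [ 0.0004 -0.0002] w 0.0155 gf 39.2 F [-0.08 -0.1   0.78] M [0.035 0.011 0.002] q6 -0.29
az units -0.02  dx -0.0 dy 0.4 dz -54.6
```

Emit:
{"fn": "jog_arm", "kwargs": {
  "plan": [
    {"dx":0,"dy":0,"dz":-6,"ax":0,"ay":0,"az":0,"grip":1},
    {"dx":0,"dy":0,"dz":-16,"ax":0,"ay":0,"az":0,"grip":1},
    {"dx":0,"dy":0,"dz":-25,"ax":0,"ay":0,"az":0,"grip":1},
    {"dx":0,"dy":0,"dz":-25,"ax":0,"ay":0,"az":0,"grip":1},
    {"dx":0,"dy":0,"dz":-25,"ax":0,"ay":0,"az":0,"grip":1},
    {"dx":0,"dy":0,"dz":-15,"ax":0,"ay":0,"az":0,"grip":1},
    {"dx":0,"dy":0,"dz":0,"ax":0,"ay":0,"az":0,"grip":1}
  ]
}}

```text
clock: 6.67
position: [0.5249, -0.2738, 0.3213]
ee_rot: [0.003, 0.808, 0.589, 0.001]
contact_force: [1.0, -0.6, -1.0]
width: 0.0154
gripper_force: 39.1
```

Emit:
{"fn": "jog_arm", "kwargs": {
  "plan": [
    {"dx":14,"dy":-4,"dz":0,"ax":0,"ay":0,"az":0,"grip":1},
    {"dx":28,"dy":-9,"dz":0,"ax":0,"ay":0,"az":0,"grip":1},
    {"dx":28,"dy":-9,"dz":0,"ax":0,"ay":0,"az":0,"grip":1},
    {"dx":28,"dy":-9,"dz":0,"ax":0,"ay":0,"az":0,"grip":1},
    {"dx":28,"dy":-9,"dz":0,"ax":0,"ay":0,"az":0,"grip":1},
    {"dx":28,"dy":-9,"dz":0,"ax":0,"ay":0,"az":0,"grip":1},
    {"dx":28,"dy":-9,"dz":0,"ax":0,"ay":0,"az":0,"grip":1},
    {"dx":28,"dy":-9,"dz":0,"ax":0,"ay":0,"az":0,"grip":1},
    {"dx":28,"dy":-9,"dz":0,"ax":0,"ay":0,"az":0,"grip":1},
    {"dx":28,"dy":-9,"dz":0,"ax":0,"ay":0,"az":0,"grip":1},
    {"dx":28,"dy":-9,"dz":0,"ax":0,"ay":0,"az":0,"grip":1},
    {"dx":28,"dy":-9,"dz":0,"ax":0,"ay":0,"az":0,"grip":1},
    {"dx":28,"dy":-9,"dz":0,"ax":0,"ay":0,"az":0,"grip":1},
    {"dx":28,"dy":-9,"dz":0,"ax":0,"ay":0,"az":0,"grip":1},
    {"dx":28,"dy":-9,"dz":0,"ax":0,"ay":0,"az":0,"grip":1},
    {"dx":28,"dy":-9,"dz":0,"ax":0,"ay":0,"az":0,"grip":1},
    {"dx":16,"dy":-7,"dz":0,"ax":0,"ay":0,"az":0,"grip":1},
    {"dx":0,"dy":0,"dz":0,"ax":0,"ay":0,"az":-0.8,"grip":1},
    {"dx":0,"dy":0,"dz":0,"ax":0,"ay":0,"az":-0.7,"grip":1},
    {"dx":0,"dy":0,"dz":0,"ax":0,"ay":0,"az":0,"grip":1}
  ]
}}

```text
clock: 8.33
position: [0.521, 0.2008, 0.3152]
ee_rot: [-0.001, 0.758, 0.652, -0.002]
contact_force: [0.6, 1.4, -0.8]
width: 0.0156
gripper_force: 39.1
```

```bash
python3 go.py 0.527 0.1985 0.3174 -9
python3 - <<'E'
from h import *
im,K,E,d=shot("scene"); t,Kt,Et,_=shot("top"); np.savez("pics/scene2.npz",im=im,K=K,E=E); np.savez("pics/top2.npz",im=t,K=Kt,E=Et)
f=lambda im,u,v,r: cv2.resize(im[v-r:v+r,u-r:u+r],(400,400),interpolation=cv2.INTER_CUBIC)[:,:,::-1]
cv2.imwrite("pics/crop3.png",np.hstack([f(im,350,222,35),f(t,208,196,25)]))
E
```

```text
clk 8.33 pos [521.  200.8 315.2] az -8.65 tilt [-0.0047 -0.0007] w 0.0156 gf 39.1 F [ 0.56  1.38 -0.77] M [-0.016  0.017  0.005] q6 0.39
az units 0.06  dx -1.3 dy 6.3 dz -2.2
```

View pics/crop3.png

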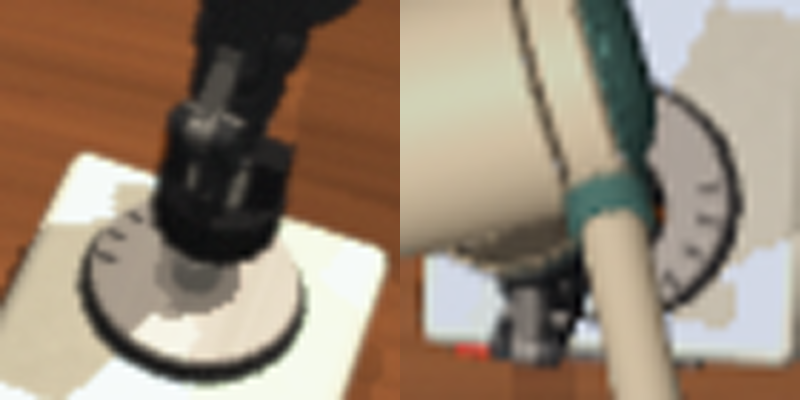

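Emit:
{"fn": "jog_arm", "kwargs": {
  "plan": [
    {"dx":-1,"dy":7.2,"dz":0,"ax":0,"ay":0,"az":0.06,"grip":1},
    {"dx":0,"dy":0,"dz":0,"ax":0,"ay":0,"az":0,"grip":1},
    {"dx":0,"dy":0,"dz":0,"ax":0,"ay":0,"az":0,"grip":1},
    {"dx":0,"dy":0,"dz":0,"ax":0,"ay":0,"az":0,"grip":1}
  ]
}}

```text
clock: 8.77
position: [0.5297, 0.1974, 0.3172]
ee_rot: [-0.0, 0.762, 0.648, -0.0]
contact_force: [-0.4, 0.4, -0.8]
width: 0.0153
gripper_force: 39.1
```

```bash
python3 go.py 0.528 0.1988 0.3174 -9
python3 - <<'E'
from meas import *
from scipy.optimize import least_squares
im,K,E,_=shot("scene"); np.savez("pics/scene3.npz",im=im,K=K,E=E)
s=sensors.get_state(); p=s["position"]; z=p[2]-.1994
cam=(-E[:3,:3].T@E[:3,3]); u,v=proj(K,E,[*p[:2],z]).astype(int); print(u,v,p[:2],z)
box=(u-22,v-10,u+22,v+16); c,m=blob(im,box,lambda h:h[...,2]<75)
w=W(K,E,c,z); t=cam[:2]-p[:2]; t/=np.linalg.norm(t); c0=p[:2].copy()
for i in range(6):
    q=w[((w-c0)@t>.012)]; q=q[abs(np.hypot(*(q-c0).T)-.027)<.004]
    c0=least_squares(lambda x:np.hypot(*(q-x).T)-.027,c0,loss='soft_l1',f_scale=.0005).x
print("hub",c0,"off vs TCP mm",(c0-p[:2])*1000,len(q),np.std(np.hypot(*(q-c0).T)))
x=im.copy(); 
for a in q: pass
f=cv2.resize(im[v-40:v+30,u-35:u+35],(560,560),interpolation=cv2.INTER_CUBIC)
for a in np.linspace(0,6.28,60):
    for cc,r,zz,col in((c0,.027,z,(255,0,0)),(np.array([.528,.1988]),.045,.08,(0,0,255)),(np.array([.5287,.1992]),.011,.098,(0,255,255))):
        U=proj(K,E,[cc[0]+r*np.cos(a),cc[1]+r*np.sin(a),zz]); g=(U-[u-35,v-40]+.5)*8; cv2.circle(f,(int(g[0]),int(g[1])),1,col,-1)
cv2.imwrite("pics/crop4.png",f[:,:,::-1])
E
```

```text
clk 8.77 pos [529.7 197.4 317.2] az -9.23 tilt [-0.0003  0.0001] w 0.0153 gf 39.1 F [-0.36  0.4  -0.82] M [-0.018 -0.013 -0.049] q6 0.39
az units -0.04  dx 1.1 dy -1.9 dz -0.2
349 225 [0.5297 0.1974] 0.11785105933218501
hub [0.5307 0.1983] off vs TCP mm [1.0269 0.8802] 123 0.0013600256264876126
```

View pics/crop4.png

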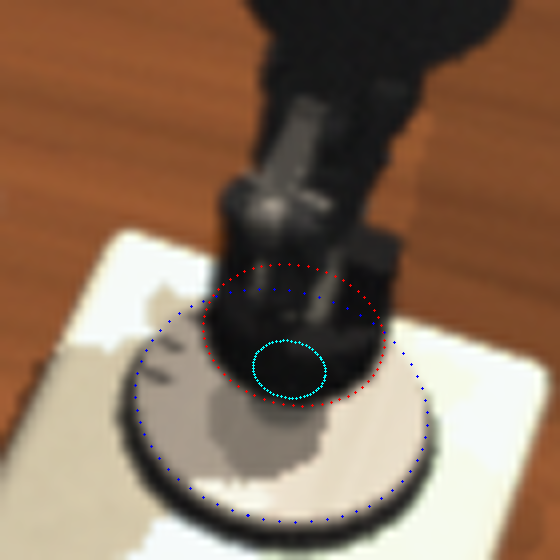

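The scene crop shows the knob above the spindle, with the hub about 2 mm off toward +x relative to the dial. I'll correct that and come down to just above the tip.

Emit:
{"fn": "jog_arm", "kwargs": {
  "plan": [
    {"dx":0.9,"dy":-2,"dz":5,"ax":0,"ay":0,"az":0,"grip":1},
    {"dx":0,"dy":0,"dz":7,"ax":0,"ay":0,"az":0,"grip":1},
    {"dx":0,"dy":0,"dz":4,"ax":0,"ay":0,"az":0,"grip":1},
    {"dx":0,"dy":0,"dz":0,"ax":0,"ay":0,"az":0,"grip":1},
    {"dx":0,"dy":0,"dz":0,"ax":0,"ay":0,"az":0,"grip":1},
    {"dx":0,"dy":0,"dz":0,"ax":0,"ay":0,"az":0,"grip":1}
  ]
}}

```text
clock: 9.32
position: [0.5278, 0.199, 0.3012]
ee_rot: [-0.0, 0.761, 0.648, 0.0]
contact_force: [0.7, 0.1, -1.0]
width: 0.0154
gripper_force: 39.1
```

```bash
python3 go.py 0.5278 0.1986 0.2974 -9
```

```text
clk 9.32 pos [527.8 199.  301.2] az -9.16 tilt [-0.      0.0001] w 0.0154 gf 39.1 F [ 0.74  0.14 -0.98] M [ 0.001  0.036 -0.033] q6 0.40
az units -0.03  dx -0.4 dy 0.1 dz 3.8
```

Emit:
{"fn": "jog_arm", "kwargs": {
  "plan": [
    {"dx":-0.3,"dy":0,"dz":2,"ax":0,"ay":0,"az":0,"grip":1},
    {"dx":0,"dy":0,"dz":1,"ax":0,"ay":0,"az":0,"grip":1},
    {"dx":0,"dy":0,"dz":1,"ax":0,"ay":0,"az":0,"grip":1},
    {"dx":0,"dy":0,"dz":1,"ax":0,"ay":0,"az":0,"grip":1},
    {"dx":0,"dy":0,"dz":0,"ax":0,"ay":0,"az":0,"grip":1},
    {"dx":0,"dy":0,"dz":0,"ax":0,"ay":0,"az":0,"grip":1},
    {"dx":0,"dy":0,"dz":0,"ax":0,"ay":0,"az":0,"grip":1}
  ]
}}

```text
clock: 9.9
position: [0.5277, 0.1986, 0.2967]
ee_rot: [0.0, 0.761, 0.648, 0.0]
contact_force: [-0.3, -0.6, 1.9]
width: 0.0153
gripper_force: 39.5
```

```bash
python3 go.py
```

```text
clk 9.90 pos [527.7 198.6 296.7] az -9.16 tilt [0.0005 0.0002] w 0.0153 gf 39.5 F [-0.29 -0.61  1.94] M [-0.061  0.086  0.017] q6 0.40
```

Emit:
{"fn": "jog_arm", "kwargs": {
  "plan": [
    {"dx":0,"dy":0,"dz":1,"ax":0,"ay":0,"az":0,"grip":1},
    {"dx":0,"dy":0,"dz":0,"ax":0,"ay":0,"az":0.2,"grip":1},
    {"dx":0,"dy":0,"dz":0,"ax":0,"ay":0,"az":0.2,"grip":1},
    {"dx":0,"dy":0,"dz":0,"ax":0,"ay":0,"az":0.2,"grip":1},
    {"dx":0,"dy":0,"dz":0,"ax":0,"ay":0,"az":0.2,"grip":1},
    {"dx":0,"dy":0,"dz":0,"ax":0,"ay":0,"az":0.2,"grip":1},
    {"dx":0,"dy":0,"dz":0,"ax":0,"ay":0,"az":0.2,"grip":1},
    {"dx":0,"dy":0,"dz":0,"ax":0,"ay":0,"az":0.2,"grip":1},
    {"dx":0,"dy":0,"dz":0,"ax":0,"ay":0,"az":0.2,"grip":1},
    {"dx":0,"dy":0,"dz":0,"ax":0,"ay":0,"az":0.2,"grip":1},
    {"dx":0,"dy":0,"dz":0,"ax":0,"ay":0,"az":0.2,"grip":1},
    {"dx":0,"dy":0,"dz":0,"ax":0,"ay":0,"az":0,"grip":1}
  ]
}}

```text
clock: 10.9
position: [0.528, 0.1986, 0.2955]
ee_rot: [0.0, 0.825, 0.565, 0.0]
contact_force: [1.1, 0.0, 4.4]
width: 0.0157
gripper_force: 39.8
```

```bash
python3 go.py
```

```text
clk 10.90 pos [528.  198.6 295.5] az -21.23 tilt [0.001  0.0002] w 0.0157 gf 39.8 F [1.09 0.02 4.41] M [-0.039 -0.357  0.053] q6 0.61
```

Emit:
{"fn": "jog_arm", "kwargs": {
  "plan": [
    {"dx":0,"dy":0,"dz":0,"ax":0,"ay":0,"az":0.2,"grip":1},
    {"dx":0,"dy":0,"dz":0,"ax":0,"ay":0,"az":0.2,"grip":1},
    {"dx":0,"dy":0,"dz":0,"ax":0,"ay":0,"az":0.2,"grip":1},
    {"dx":0,"dy":0,"dz":0,"ax":0,"ay":0,"az":0.2,"grip":1},
    {"dx":0,"dy":0,"dz":0,"ax":0,"ay":0,"az":0.2,"grip":1},
    {"dx":0,"dy":0,"dz":0,"ax":0,"ay":0,"az":0.2,"grip":1},
    {"dx":0,"dy":0,"dz":0,"ax":0,"ay":0,"az":0,"grip":1}
  ]
}}

```text
clock: 11.48
position: [0.5278, 0.1986, 0.2953]
ee_rot: [0.0, 0.859, 0.512, 0.0]
contact_force: [3.0, -0.1, 3.6]
width: 0.0154
gripper_force: 39.8
```

```bash
python3 go.py
```

```text
clk 11.48 pos [527.8 198.6 295.3] az -28.43 tilt [0.0003 0.0001] w 0.0154 gf 39.8 F [ 2.96 -0.13  3.59] M [-0.054 -0.482  0.05 ] q6 0.73
```

Emit:
{"fn": "jog_arm", "kwargs": {
  "plan": [
    {"dx":0.3,"dy":0.6,"dz":0.5,"ax":0,"ay":0,"az":0,"grip":1},
    {"dx":0,"dy":0,"dz":0.5,"ax":0,"ay":0,"az":0,"grip":1},
    {"dx":0,"dy":0,"dz":0,"ax":0,"ay":0,"az":0,"grip":1},
    {"dx":0,"dy":0,"dz":0,"ax":0,"ay":0,"az":0,"grip":1}
  ]
}}

```text
clock: 11.82
position: [0.5281, 0.1986, 0.2943]
ee_rot: [-0.0, 0.859, 0.512, -0.0]
contact_force: [1.2, 0.1, 5.1]
width: 0.0152
gripper_force: 40.0
```

```bash
python3 go.py
```

```text
clk 11.82 pos [528.1 198.6 294.3] az -28.36 tilt [-0.0008  0.0001] w 0.0152 gf 40.0 F [1.19 0.08 5.07] M [-0.057 -0.217 -0.023] q6 0.73
```

Emit:
{"fn": "jog_arm", "kwargs": {
  "plan": [
    {"dx":0,"dy":0,"dz":0,"ax":0,"ay":0,"az":0.2,"grip":1},
    {"dx":0,"dy":0,"dz":0,"ax":0,"ay":0,"az":0.2,"grip":1},
    {"dx":0,"dy":0,"dz":0,"ax":0,"ay":0,"az":0.2,"grip":1},
    {"dx":0,"dy":0,"dz":0,"ax":0,"ay":0,"az":0,"grip":1}
  ]
}}

```text
clock: 12.15
position: [0.5274, 0.1985, 0.2931]
ee_rot: [-0.001, 0.875, 0.485, -0.002]
contact_force: [-0.2, 0.0, -1.0]
width: 0.0155
gripper_force: 39.1
```

```bash
python3 go.py
```

```text
clk 12.15 pos [527.4 198.5 293.1] az -32.01 tilt [-0.0038 -0.0005] w 0.0155 gf 39.1 F [-0.17  0.02 -1.03] M [ 0.023  0.056 -0.06 ] q6 0.79
```

The force has gone to zero, so the D shapes are aligned. I'll lower it gently.

Emit:
{"fn": "jog_arm", "kwargs": {
  "plan": [
    {"dx":0,"dy":0,"dz":1,"ax":0,"ay":0,"az":0,"grip":1},
    {"dx":0,"dy":0,"dz":1,"ax":0,"ay":0,"az":0,"grip":1},
    {"dx":0,"dy":0,"dz":1.5,"ax":0,"ay":0,"az":0,"grip":1},
    {"dx":0,"dy":0,"dz":1.5,"ax":0,"ay":0,"az":0,"grip":1},
    {"dx":0,"dy":0,"dz":0,"ax":0,"ay":0,"az":0,"grip":1},
    {"dx":0,"dy":0,"dz":0,"ax":0,"ay":0,"az":0,"grip":1}
  ]
}}

```text
clock: 12.65
position: [0.528, 0.1985, 0.2889]
ee_rot: [-0.0, 0.874, 0.485, -0.001]
contact_force: [-1.1, -1.2, -1.9]
width: 0.0153
gripper_force: 39.0
```

```bash
python3 go.py
```

```text
clk 12.65 pos [528.  198.5 288.9] az -31.95 tilt [-0.0014 -0.0003] w 0.0153 gf 39.0 F [-1.1  -1.18 -1.88] M [-0.146  0.197 -0.039] q6 0.79
```

Going in freely. I'll continue.

Emit:
{"fn": "jog_arm", "kwargs": {
  "plan": [
    {"dx":0,"dy":0,"dz":1.5,"ax":0,"ay":0,"az":0,"grip":1},
    {"dx":0,"dy":0,"dz":1.5,"ax":0,"ay":0,"az":0,"grip":1},
    {"dx":0,"dy":0,"dz":1.5,"ax":0,"ay":0,"az":0,"grip":1},
    {"dx":0,"dy":0,"dz":1.5,"ax":0,"ay":0,"az":0,"grip":1},
    {"dx":0,"dy":0,"dz":1.5,"ax":0,"ay":0,"az":0,"grip":1},
    {"dx":0,"dy":0,"dz":0,"ax":0,"ay":0,"az":0,"grip":1},
    {"dx":0,"dy":0,"dz":0,"ax":0,"ay":0,"az":0,"grip":1},
    {"dx":0,"dy":0,"dz":0,"ax":0,"ay":0,"az":0,"grip":1}
  ]
}}

```text
clock: 13.32
position: [0.5281, 0.1985, 0.2814]
ee_rot: [-0.0, 0.874, 0.485, -0.001]
contact_force: [-2.6, -2.0, -1.1]
width: 0.0155
gripper_force: 39.1
```

```bash
python3 go.py
```

```text
clk 13.32 pos [528.1 198.5 281.4] az -31.96 tilt [-0.0012 -0.0004] w 0.0155 gf 39.1 F [-2.6  -2.03 -1.1 ] M [-0.319  0.502 -0.011] q6 0.79
```

Emit:
{"fn": "jog_arm", "kwargs": {
  "plan": [
    {"dx":-0.5,"dy":-0.2,"dz":1,"ax":0,"ay":0,"az":0,"grip":1},
    {"dx":0,"dy":0,"dz":1,"ax":0,"ay":0,"az":0,"grip":1},
    {"dx":0,"dy":0,"dz":1,"ax":0,"ay":0,"az":0,"grip":1},
    {"dx":0,"dy":0,"dz":0,"ax":0,"ay":0,"az":0,"grip":1},
    {"dx":0,"dy":0,"dz":0,"ax":0,"ay":0,"az":0,"grip":1}
  ]
}}

```text
clock: 13.73
position: [0.5279, 0.1983, 0.279]
ee_rot: [-0.0, 0.874, 0.485, 0.0]
contact_force: [-3.6, -0.6, 1.7]
width: 0.0157
gripper_force: 39.6
```

```bash
python3 go.py
```

```text
clk 13.73 pos [527.9 198.3 279. ] az -31.96 tilt [0.     0.0002] w 0.0157 gf 39.6 F [-3.64 -0.63  1.66] M [-0.261  0.585  0.006] q6 0.79
```

Home contact is at z = 279.0, as computed. Now I'll turn it slowly to the mark.

Emit:
{"fn": "jog_arm", "kwargs": {
  "plan": [
    {"dx":-0.3,"dy":-0.4,"dz":0,"ax":0,"ay":0,"az":0.2,"grip":1},
    {"dx":0,"dy":0,"dz":0,"ax":0,"ay":0,"az":0.2,"grip":1},
    {"dx":0,"dy":0,"dz":0,"ax":0,"ay":0,"az":0.2,"grip":1},
    {"dx":0,"dy":0,"dz":0,"ax":0,"ay":0,"az":0.2,"grip":1},
    {"dx":0,"dy":0,"dz":0,"ax":0,"ay":0,"az":0.2,"grip":1},
    {"dx":0,"dy":0,"dz":0,"ax":0,"ay":0,"az":0.2,"grip":1},
    {"dx":0,"dy":0,"dz":0,"ax":0,"ay":0,"az":0.2,"grip":1},
    {"dx":0,"dy":0,"dz":0,"ax":0,"ay":0,"az":0.2,"grip":1},
    {"dx":0,"dy":0,"dz":0,"ax":0,"ay":0,"az":0.2,"grip":1},
    {"dx":0,"dy":0,"dz":0,"ax":0,"ay":0,"az":0.2,"grip":1},
    {"dx":0,"dy":0,"dz":0,"ax":0,"ay":0,"az":0.2,"grip":1},
    {"dx":0,"dy":0,"dz":0,"ax":0,"ay":0,"az":0.2,"grip":1},
    {"dx":0,"dy":0,"dz":0,"ax":0,"ay":0,"az":0.2,"grip":1},
    {"dx":0,"dy":0,"dz":0,"ax":0,"ay":0,"az":0.2,"grip":1},
    {"dx":0,"dy":0,"dz":0,"ax":0,"ay":0,"az":0.2,"grip":1}
  ]
}}

```text
clock: 14.98
position: [0.5273, 0.1977, 0.2787]
ee_rot: [0.001, 0.94, 0.342, -0.001]
contact_force: [-3.8, -5.4, 3.1]
width: 0.0156
gripper_force: 39.6
```

```bash
python3 go.py
```

```text
clk 14.98 pos [527.3 197.7 278.7] az -50.05 tilt [-0.0006 -0.0015] w 0.0156 gf 39.6 F [-3.85 -5.43  3.05] M [-0.873  0.507  0.119] q6 1.11
```

Emit:
{"fn": "jog_arm", "kwargs": {
  "plan": [
    {"dx":-0.5,"dy":0.1,"dz":0,"ax":0,"ay":0,"az":0.2,"grip":1},
    {"dx":0,"dy":0,"dz":0,"ax":0,"ay":0,"az":0.2,"grip":1},
    {"dx":0,"dy":0,"dz":0,"ax":0,"ay":0,"az":0.2,"grip":1},
    {"dx":0,"dy":0,"dz":0,"ax":0,"ay":0,"az":0.2,"grip":1},
    {"dx":0,"dy":0,"dz":0,"ax":0,"ay":0,"az":0.2,"grip":1},
    {"dx":0,"dy":0,"dz":0,"ax":0,"ay":0,"az":0.2,"grip":1},
    {"dx":0,"dy":0,"dz":0,"ax":0,"ay":0,"az":0.2,"grip":1},
    {"dx":0,"dy":0,"dz":0,"ax":0,"ay":0,"az":0.2,"grip":1},
    {"dx":0,"dy":0,"dz":0,"ax":0,"ay":0,"az":0.2,"grip":1},
    {"dx":0,"dy":0,"dz":0,"ax":0,"ay":0,"az":0.2,"grip":1},
    {"dx":0,"dy":0,"dz":0,"ax":0,"ay":0,"az":0.2,"grip":1},
    {"dx":0,"dy":0,"dz":0,"ax":0,"ay":0,"az":0.2,"grip":1},
    {"dx":0,"dy":0,"dz":0,"ax":0,"ay":0,"az":0.2,"grip":1},
    {"dx":0,"dy":0,"dz":0,"ax":0,"ay":0,"az":0.2,"grip":1},
    {"dx":0,"dy":0,"dz":0,"ax":0,"ay":0,"az":0.2,"grip":1}
  ]
}}

```text
clock: 16.23
position: [0.5266, 0.1976, 0.2786]
ee_rot: [0.0, 0.982, 0.19, -0.001]
contact_force: [-4.0, -3.0, 3.3]
width: 0.0153
gripper_force: 39.6
```

```bash
python3 go.py
```

```text
clk 16.23 pos [526.6 197.6 278.6] az -68.07 tilt [-0.0018 -0.0005] w 0.0153 gf 39.6 F [-3.95 -2.95  3.31] M [-0.616  0.7    0.097] q6 1.42
```

Emit:
{"fn": "jog_arm", "kwargs": {
  "plan": [
    {"dx":-0.3,"dy":0,"dz":0,"ax":0,"ay":0,"az":0.2,"grip":1},
    {"dx":0,"dy":0,"dz":0,"ax":0,"ay":0,"az":0.22,"grip":1},
    {"dx":0,"dy":0,"dz":0,"ax":0,"ay":0,"az":0.22,"grip":1},
    {"dx":0,"dy":0,"dz":0,"ax":0,"ay":0,"az":0.22,"grip":1},
    {"dx":0,"dy":0,"dz":0,"ax":0,"ay":0,"az":0.22,"grip":1},
    {"dx":0,"dy":0,"dz":0,"ax":0,"ay":0,"az":0.22,"grip":1},
    {"dx":0,"dy":0,"dz":0,"ax":0,"ay":0,"az":0.22,"grip":1},
    {"dx":0,"dy":0,"dz":0,"ax":0,"ay":0,"az":0.22,"grip":1},
    {"dx":0,"dy":0,"dz":0,"ax":0,"ay":0,"az":0.22,"grip":1},
    {"dx":0,"dy":0,"dz":0,"ax":0,"ay":0,"az":0.22,"grip":1},
    {"dx":0,"dy":0,"dz":0,"ax":0,"ay":0,"az":0.22,"grip":1},
    {"dx":0,"dy":0,"dz":0,"ax":0,"ay":0,"az":0.22,"grip":1},
    {"dx":0,"dy":0,"dz":0,"ax":0,"ay":0,"az":0.22,"grip":1},
    {"dx":0,"dy":0,"dz":0,"ax":0,"ay":0,"az":0.22,"grip":1},
    {"dx":0,"dy":0,"dz":0,"ax":0,"ay":0,"az":0.22,"grip":1},
    {"dx":0,"dy":0,"dz":0,"ax":0,"ay":0,"az":0.22,"grip":1},
    {"dx":0,"dy":0,"dz":0,"ax":0,"ay":0,"az":0.22,"grip":1},
    {"dx":0,"dy":0,"dz":0,"ax":0,"ay":0,"az":0.22,"grip":1},
    {"dx":0,"dy":0,"dz":0,"ax":0,"ay":0,"az":0.22,"grip":1},
    {"dx":0,"dy":0,"dz":0,"ax":0,"ay":0,"az":0.22,"grip":1}
  ]
}}

```text
clock: 17.9
position: [0.526, 0.1981, 0.2786]
ee_rot: [-0.0, 0.999, -0.038, -0.001]
contact_force: [-5.5, -1.3, 2.9]
width: 0.0151
gripper_force: 39.6
```

```bash
python3 go.py
python3 - <<'E'
from h import *
im,K,E,d=shot("scene"); t,Kt,Et,_=shot("top")
f=lambda im,u,v,r: cv2.resize(im[v-r:v+r,u-r:u+r],(400,400),interpolation=cv2.INTER_CUBIC)[:,:,::-1]
cv2.imwrite("pics/crop5.png",np.hstack([f(im,350,228,30),f(t,208,196,25)]))
E
```

```text
clk 17.90 pos [526.  198.1 278.6] az -94.38 tilt [-0.0027  0.0011] w 0.0151 gf 39.6 F [-5.48 -1.26  2.88] M [-0.232  0.851  0.115] q6 1.88
```

View pics/crop5.png

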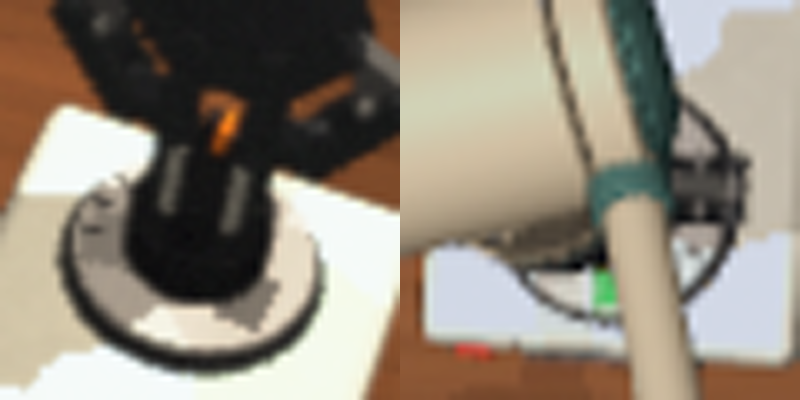

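The knob is home and the pointer is over the green side. In the scene crop the orange is at (225,130), pointing toward the mill front. I'll finish the turn, ease the forces, and open.

Emit:
{"fn": "jog_arm", "kwargs": {
  "plan": [
    {"dx":-0.5,"dy":0,"dz":-0.3,"ax":0,"ay":0,"az":0.06,"grip":1},
    {"dx":0,"dy":0,"dz":0,"ax":0,"ay":0,"az":0,"grip":1},
    {"dx":0,"dy":0,"dz":0,"ax":0,"ay":0,"az":0,"grip":1},
    {"dx":0,"dy":0,"dz":0,"ax":0,"ay":0,"az":0,"grip":1}
  ]
}}

```text
clock: 18.33
position: [0.5258, 0.1981, 0.2789]
ee_rot: [-0.0, 0.999, -0.041, -0.001]
contact_force: [-5.9, -0.7, 2.5]
width: 0.0157
gripper_force: 39.6
```

```bash
python3 go.py 0.526 0.198 0.278 -94.8
```

```text
clk 18.33 pos [525.8 198.1 278.9] az -94.64 tilt [-0.0017  0.001 ] w 0.0157 gf 39.6 F [-5.89 -0.66  2.48] M [-0.116  0.936  0.022] q6 1.89
az units 0.03  dx 0.2 dy 0.1 dz 0.9
```

Emit:
{"fn": "jog_arm", "kwargs": {
  "plan": [
    {"dx":-0.8,"dy":0,"dz":0,"ax":0,"ay":0,"az":0.03,"grip":1},
    {"dx":0,"dy":0,"dz":0,"ax":0,"ay":0,"az":0,"grip":1},
    {"dx":0,"dy":0,"dz":0,"ax":0,"ay":0,"az":0,"grip":1},
    {"dx":0,"dy":0,"dz":0,"ax":0,"ay":0,"az":0,"grip":1}
  ]
}}

```text
clock: 18.67
position: [0.5255, 0.1981, 0.2791]
ee_rot: [-0.0, 0.999, -0.042, -0.0]
contact_force: [-4.8, 0.6, 3.1]
width: 0.0155
gripper_force: 39.5
```

```bash
python3 go.py 0.526 0.198 0.278 -94.8
```

```text
clk 18.67 pos [525.5 198.1 279.1] az -94.80 tilt [-0.0003  0.0008] w 0.0155 gf 39.5 F [-4.81  0.57  3.12] M [0.069 0.803 0.09 ] q6 1.89
az units -0.00  dx 0.5 dy 0.0 dz 1.1
```

Emit:
{"fn": "jog_arm", "kwargs": {
  "plan": [
    {"dx":-0.8,"dy":0,"dz":0,"ax":0,"ay":0,"az":0,"grip":1},
    {"dx":0,"dy":0,"dz":0,"ax":0,"ay":0,"az":0,"grip":1},
    {"dx":0,"dy":0,"dz":0,"ax":0,"ay":0,"az":0,"grip":0.75},
    {"dx":0,"dy":0,"dz":0,"ax":0,"ay":0,"az":0,"grip":0.6},
    {"dx":0,"dy":0,"dz":0,"ax":0,"ay":0,"az":0,"grip":0.5},
    {"dx":0,"dy":0,"dz":0,"ax":0,"ay":0,"az":0,"grip":0.5},
    {"dx":0,"dy":0,"dz":0,"ax":0,"ay":0,"az":0,"grip":0.5},
    {"dx":0,"dy":0,"dz":-4,"ax":0,"ay":0,"az":0,"grip":0.4},
    {"dx":0,"dy":0,"dz":-10,"ax":0,"ay":0,"az":0,"grip":0.4},
    {"dx":0,"dy":0,"dz":-20,"ax":0,"ay":0,"az":0,"grip":0.4},
    {"dx":0,"dy":0,"dz":-30,"ax":0,"ay":0,"az":0,"grip":0.4},
    {"dx":0,"dy":0,"dz":-30,"ax":0,"ay":0,"az":0,"grip":0.4},
    {"dx":0,"dy":0,"dz":-30,"ax":0,"ay":0,"az":0,"grip":0.4},
    {"dx":-20,"dy":-20,"dz":0,"ax":0,"ay":0,"az":0,"grip":0.4},
    {"dx":-30,"dy":-20,"dz":0,"ax":0,"ay":0,"az":0,"grip":0.4},
    {"dx":-30,"dy":-20,"dz":0,"ax":0,"ay":0,"az":0,"grip":0.4},
    {"dx":-30,"dy":-20,"dz":0,"ax":0,"ay":0,"az":0,"grip":0.4},
    {"dx":-30,"dy":-20,"dz":0,"ax":0,"ay":0,"az":0,"grip":0.4},
    {"dx":0,"dy":0,"dz":0,"ax":0,"ay":0,"az":0,"grip":0.4},
    {"dx":0,"dy":0,"dz":0,"ax":0,"ay":0,"az":0,"grip":0.4}
  ]
}}

```text
clock: 20.33
position: [0.3921, 0.3101, 0.4043]
ee_rot: [-0.0, 0.999, -0.04, 0.001]
contact_force: [0.1, 0.6, 0.4]
width: 0.0511
gripper_force: 0.0
```

```bash
python3 go.py
cat > chk.py <<'E'
from meas import *
n=sys.argv[1]; im,K,E,d=shot("scene"); t,Kt,Et,_=shot("top")
f=lambda im,u,v,r: cv2.resize(im[v-r:v+r,u-r:u+r],(400,400),interpolation=cv2.INTER_CUBIC)[:,:,::-1]
cv2.imwrite(f"pics/{n}.png",np.hstack([f(im,350,228,30),f(t,208,196,25)])); cv2.imwrite(f"pics/{n}t.png",t[:,:,::-1])
for nm,i,k,e,b in(("top",t,Kt,Et,(195,180,225,215)),("scene",im,K,E,(325,200,372,255))):
    for col,z in((orange,.132),(green,.08)):
        try:
            c,m=blob(i,b,col); p=pts(m,b); w=W(k,e,p,z); mu=w.mean(0); v=np.linalg.svd(w-mu,full_matrices=False)[2][0]
            a=np.degrees(np.arctan2(*v[::-1])); r=mu-[.528,.1988]; print(nm,z,mu,"line az %.1f or %.1f"%(a,a+180),"bearing from axis %.1f"%np.degrees(np.arctan2(r[1],r[0])),len(p))
        except ValueError: print(nm,z,"none")
E
python3 chk.py crop6
```

```text
clk 20.33 pos [392.1 310.1 404.3] az -94.57 tilt [0.0017 0.0009] w 0.0511 gf 0.0 F [0.13 0.59 0.4 ] M [-0.015  0.032  0.025] q6 2.18
top 0.132 [0.5103 0.1993] line az 177.7 or 357.7 bearing from axis 178.5 500
top 0.08 [0.492 0.201] line az 174.6 or 354.6 bearing from axis 176.6 353
scene 0.132 [0.4873 0.1892] line az 102.5 or 282.5 bearing from axis -166.7 25440
scene 0.08 none
```

View pics/crop6.png

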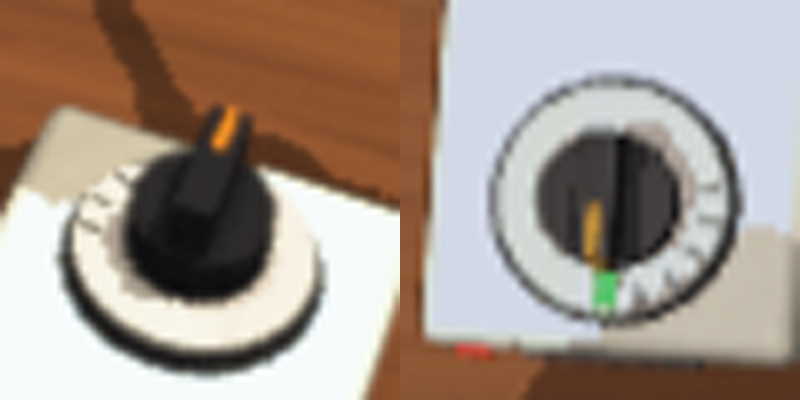

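The knob sits flat on the dial. Its orange line at top crop (595,205)-(598,270) runs to the green mark at (605,290). I'll check the angle numerically using only the bar's top face.

Run:
```python
from meas import *
mark=175.2
for n,b in(("scene",(346,210,360,224)),("top",(200,190,214,206))):
    im,K,E,d=shot(n); c,m=blob(im,b,orange,10); p=pts(m,b,10); w=W(K,E,p,.132)
    x=w[:,0]; print(n,"x range",x.min(),x.max())
    ok=[]
    for lo in np.arange(.488,.526,.003):
        s=(x>=lo)&(x<lo+.003)
        if s.sum()>8: ok.append((lo+.0015,w[s,1].mean(),np.ptp(w[s,1])))
    print(np.array(ok)*1000)
```

```text
scene x range 0.48400189666594917 0.5225258042147393
[[489.5    201.2669  21.9889]
 [492.5    197.2194  31.3542]
 [495.5    194.4986  34.769 ]
 [498.5    195.0662  34.9012]
 [501.5    195.9445  34.7542]
 [504.5    197.5075  32.0005]
 [507.5    199.6429  28.7344]
 [510.5    201.2988  27.9799]
 [513.5    200.7621  18.6897]
 [516.5    199.5504   7.1608]
 [519.5    199.3817   6.8666]
 [522.5    199.2621   4.6883]]
top x range 0.4973173328925099 0.5223183976284036
[[498.5    198.0289   3.9379]
 [501.5    199.7102   5.4435]
 [504.5    199.9424   5.1769]
 [507.5    199.6576   5.784 ]
 [510.5    199.372    6.088 ]
 [513.5    199.1238   5.7881]
 [516.5    199.1433   5.7862]
 [519.5    198.5479   5.175 ]
 [522.5    198.1378   3.3398]]
```

The bar-top slope gives the pointer an azimuth of about 174.7°, against 175.2° for the mark. The knob is home and the arm is clear, so I'm handing it in.

```bash
python3 -c "
from rig import manip; print(manip.sign_off())"
```

```text
the job is handed in; nothing more can be done
None
```

The knob is fully home on the spindle, its pointer measures within about 1° of the green mark, and it is released with the arm clear; I handed the job in at about 20 s on the clock.

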